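# Take the slant board down to its second notch

## Robot

A 6-joint arm with a two-finger parallel gripper is mounted at the origin on a cart in front of the work surface, level with it; the furniture and walls round the work are solid. World frame = base frame: x ahead of the robot, y to its left, z up, the work surface at z = 0. Lengths are in m, angles in degrees, forces in N, time in s.
With the tool pointing down it reaches from about 0.35 to 0.875 m from the base axis. Payload 4.2 kg.
Tool frame: the origin (TCP) lies on the centre line of the jaws, within the pads' length; the fingertips stand 19 mm ahead of it and the grasp point (between the pads) is the TCP; z points along the fingers, y is the line along which they close (so a half turn about z gives the same grasp; the last joint's range is limited). The gripper opens to 87 mm and grips with 3 to 60 N. Pads are 19 mm wide; open, the fingers measure 117 mm over their backs; the gripper's body (75 mm by 190 mm) begins 51 mm behind the grasp point.
Start: joints at [-54.912, 22.042, 0.453, 0, -68.411, -14.817], TCP at [0.217, -0.586, 0.242] pointing down, gripper open.
Joint ranges: [-179.83, 179.83], [-69.29, 118.12], [-61.27, 80.66], [-181.25, 117.63], [-171.15, -9.14], [-177.46, 177.46]. Speed limits (degrees/s): [159.86, 159.86, 180, 180, 180, 180].

## Interface

Orientations are given as a 3x3 rotation matrix whose columns are the frame's x, y, z axes.
In Python, from station import sense, capture, finish_job, search_frame, masks_of gives the robot as it stands.
- The arm moves only by the tool drive_tool, never from a script. Its argument "rows" is a list of rows, each a list of 7 numbers: the opening in per cent of the stroke, from 0 (shut) to 100 (fully open), then the shift along the world's x, y, z in mm, then the turn, a rotation vector about the world's x, y, z in rad. In form: [[fingers, dx, dy, dz, wx, wy, wz], ...]. A call has 1 to 5 rows; each row shifts and turns the commanded pose from where the row before left it; what a row does not reach is not made up. A row lasts 1/12 s, in which the tool goes at most 41.7 mm and 7.16 degrees, less where a joint would pass 70% of its speed; a pose out of reach is approached as far as the arm can. A call is refused whole if a number of a shift passes 41.7 or a number of a turn 0.125, either way. A call with a gripper value outside its range is refused whole. The fingers move at their own pace and stop on an object; the grip force is fixed at half the most. Time passes only in rows, so rows that do not move let the fingers close. It gives the time, the measured TCP pose, the force, the opening and the grip force at its end, in the units of the state.
- sense(): the state, without advancing time (a new reading comes with each control period).
- capture(name): name is "scene" or "top" or "wrist"; returns a dict with "frame" (420x560x3 uint8, red, green, blue), "z_map" (420x560 float32, m along the optical axis (not along the pixel's ray), 0 where there is no reading), "fx", "fy", "cx", "cy" (pixels), "R" (3x3) and "t" (3): a world point X has camera coordinates R X + t; the wrist camera has in their place "T_tool_cam" (4x4, takes a point from camera to tool coordinates, whose origin is the TCP and whose axes are the flange's). Camera axes: x right, y down, z forward; pixel columns grow to the right and rows downward; lengths in m; the calibration is good to about 2 mm. A picture is of the moment at which its call begins: read the wrist's pose just before it.
- finish_job(): hands the job in; it is judged then, once.
Trained networks look in a picture, given as the dict that the camera call returned (one of the last four; its "shot" number tells which), for a name from the list of things; names that differ only in an ending like _2 or _b are one class to them, and where a whole thing is asked for, a point or a joint stands for the part that bears it (a point fixed in the world has none). Each returns a list of dicts, best first, with "p" (0 to 1); they miss things now and then, are a little off and sometimes report something else, mostly with a low value. They report only what shows in the picture. A call takes as long as a camera call.
- search_frame(label, picture): "xy" ([column, row] in pixels, amid what is visible of it).
- masks_of(label, picture): "region" (420x560 bool, what is visible of it) and "xy" ([column, row] in pixels, amid what is visible of it).
The state is a dict: "time_s": time; "joints": joint angles; "joint_velocities": joint speeds; "effort": joint torques, N m; "tcp_pos": TCP position; "ee_rot": TCP orientation; "wrist_force": force on the tool from outside, world axes, zero at the start; "moment": the same for the moment, N m; "gripper_width": opening from 0.0 (shut) to 1.0 (fully open); "gripper_force": force on a finger pad.
Only numpy, scipy, OpenCV 4.12 (cv2) and the standard library are available. Lean on these libraries where they do the work, as an engineer would, in place of code of your own. Each camera call takes 0.05 s, during which the arm holds its last target. There are 200 camera calls.

## Task

The culture-tube slant board is propped too steep on its ratchet, and the ratchet lets it go down only after it has been lifted past the last notch. By its steel bar, ease the board up until it meets the top stop, which throws the pawl off; lower it under control and press it fully flat on its rests so that the pawl snaps in again; then raise it to the second notch from the bottom, leave it resting there and let go. Do not drop the board, do not force it hard against the stop or the rests, and leave the other things alone.

Things in the scene. Friction and masses are not known exactly. Their poses are not given: they have to be found in the camera images.
- stand: aluminium base plate of the slant board stand, 225 mm deep, 290 mm wide, fixed to the table; origin on the table; its x axis points level from the bar side (nearest the robot) to the hinge, y to the left along the hinge, z up. The hinge axis lies at x = +90 mm, z = 75 mm
- hinge (a point): middle of the board's hinge axis, 75 mm above the table. From here the bar lies 230 mm x (-cos tilt) along the stand's x and 230 mm x (sin tilt) up
- bar (a point): middle of the steel bar at the board's free edge: round, 12 mm thick, 90 mm free length between two blue arms, parallel to the hinge, 230 mm from it in the board's mid-plane; 39 mm free between bar and board edge for a finger. Take it from above, tool upright, fingers closing across it along the stand's x; it turns in the grip as the board tilts
- board (a joint): tilt in rad of the white 180 x 200 x 8 mm board (0.4 to 0.6 kg with the tubes clipped on it): 0 flat on the rests, grows as the bar is lifted. The six notches hold it at 8, 14, 20, 26, 32 and 38 degrees (0.140, 0.244, 0.349, 0.454, 0.558, 0.663 rad, up to 0.004 more)
- quadrant: fixed steel plate at the stand's left with six teeth; origin on the hinge axis. As the board rises its brass pawl rides over them, a click every 6 degrees, at about 5 N upwards at the bar (2 N of it the board's weight). If let down, the board drops into the notch below, until the pawl has been thrown off
- top_stop: grey post, 167 mm tall, at the stand's left; origin at table height. Its black-faced slide throws the pawl off: from somewhere between 39 and 58 degrees the lift at the bar grows to about 9 N, then falls, till the pawl snaps out 4 to 6 degrees on. About 2 degrees later, between 46 and 65, the board meets it firmly. The setting must be felt. 10 N at the bar press on it with 28 N
- rearm: blue post 69 mm tall at the stand's left; origin at table height under it. With the pawl thrown off the board goes down freely to about 6 degrees, where the pawl meets this post; about 10 N downwards at the bar is then needed, less as it goes, until at 2.5 degrees the pawl snaps in again; then the board lies flat at 0
- rest: the two rubber-capped rest posts, 71 mm tall, under the free part of the board; origin at table height between them. 10 N downwards at the bar press on them with about 15 N more than the weight
- green_vial: squat white vial with green screw cap, 40 mm wide, 58 mm tall, a bystander; origin under its middle
- agar_dish: round culture dish, 92 mm wide, 15 mm high, a bystander; origin under its middle
- tape_roll: blue and yellow tape roll, 74 x 98 x 32 mm, a bystander; origin under its middle

How it is judged (in metres and radians):
On the way, in this order (a step that is already met when the one before it is completed fails the run):
1. the board has been lifted past its last notch (value of joint board above 0.74 rad), for 0.1 s.
2. the board lies fully flat on its rests (value of joint board below 0.02 rad), for 0.2 s.
At the end, for the whole second after the job is handed in: the board rests by itself in the second notch from the bottom, at 0.244 rad (14 degrees) within 0.026 rad (1.5 degrees), still, with the gripper clear of it (value of joint board between 0.218 and 0.27 rad and velocity of joint board between -0.03 and 0.03 rad/s and contact force between the fingers and anything else below 0.1 N); the robot touches nothing.
It fails at once if the board was dropped: it came down on its rests faster than 1.5 rad/s (value of joint board below 0.135 rad and velocity of joint board below -1.5 rad/s).
It fails at once if the board was forced against the top stop with more than 60 N (about 21 N at the bar) (contact force between top_stop and anything else above 60 N).
It fails at once if the board was forced down on its rests with more than 60 N (about 38 N at the bar) (contact force between rest and anything else above 60 N).
It fails at once if the vial, the culture dish or the tape roll was pushed more than 20 mm from its place (distance of any of green_vial, agar_dish, tape_roll from where it was at the start of the episode above 0.02 m).
It also fails if it takes over 64 s, if anything falls off the work surface, if the arm or the gripper's body presses on something with over 40 N, if the wrist force passes 120 N, or if a joint passes its speed limit or range.

## Working session

There is one attempt and no reset: what is moved stays moved. The work goes in short steps, Python scripts to look and compute and a tool call to move; the robot and the scene stay as the last step left them, time stands still between calls to the robot, and variables do not carry over. Pictures are saved under pics/ and viewed, at most 10 in all, crops included, and the job is handed in when it is done.

Besides the shell and the picture viewer there is one more tool, called after ">>>" by a JSON object that holds its "api" and its "payload". drive_tool: Moves the arm, as the interface text tells. Its arguments: {"type":"object","properties":{"rows":{"type":"array"}},"required":["rows"]}

```bash
mkdir -p pics; ls; cat > h.py <<'E'
import numpy as np, cv2
from station import sense, capture, finish_job, search_frame, masks_of
def pts(p,m):
    z=p["z_map"]; v,u=np.nonzero(m&(z>0)); d=z[v,u]
    c=np.c_[(u-p["cx"])/p["fx"]*d,(v-p["cy"])/p["fy"]*d,d]
    return (c-p["t"])@p["R"] if "R" in p else c
E
python3 - <<'E'
from h import *
s=sense(); print(s)
for n in ("scene","top"):
    p=capture(n); cv2.imwrite(f"pics/{n}.png",p["frame"][:,:,::-1])
    for l in ("bar","stand","board","quadrant","top_stop","rearm","rest","green_vial","agar_dish","tape_roll"):
        r=masks_of(l,p)
        if r:
            q=pts(p,r[0]["region"]); 
            if len(q): print(n,l,round(r[0]["p"],2),np.round(r[0]["xy"]),len(q),np.round(np.median(q,0),3),np.round(np.percentile(q,3,0),3),np.round(np.percentile(q,97,0),3))
E
```

```text
pics
{'time_s': 0.0, 'joints': array([-5.49136482e+01,  2.20885545e+01,  3.79706591e-01, -2.85058242e-02,
       -6.84118227e+01, -1.48172418e+01]), 'joint_velocities': array([ 0.05639123, -0.03971194,  0.06827193,  0.03165762, -0.1008601 ,
       -0.01827471]), 'effort': array([-4.22237745e-04, -3.90666676e+01,  1.87402904e+01,  4.21997800e+00,
        1.09535680e-02, -1.87632600e-04]), 'tcp_pos': array([ 0.21634454, -0.58575641,  0.24048357]), 'ee_rot': array([[-9.38139372e-01, -3.46256878e-01, -8.32026826e-04],
       [-3.46257866e-01,  9.38137268e-01,  1.98927711e-03],
       [ 9.17544901e-05,  2.15431502e-03, -9.99997675e-01]]), 'wrist_force': array([-0.13511881, -0.76945608, -0.53471613]), 'moment': array([ 0.01772173,  0.05029714, -0.0102664 ]), 'gripper_force': 0.0, 'gripper_width': 1.0036881631786676}
scene bar 0.72 [329. 165.] 988 [ 0.585 -0.299  0.145] [ 0.486 -0.403  0.05 ] [ 0.683 -0.228  0.184]
scene stand 0.88 [319. 178.] 3375 [ 0.614 -0.304  0.022] [ 0.495 -0.397  0.012] [ 0.727 -0.218  0.198]
scene board 0.6 [328. 160.] 977 [ 0.583 -0.299  0.145] [ 0.486 -0.403  0.08
[... 724 characters left out ...]
4]
top bar 0.58 [353. 205.] 4472 [ 0.578 -0.341  0.134] [ 0.481 -0.445  0.081] [ 0.684 -0.239  0.181]
top stand 0.94 [351. 203.] 7188 [ 0.584 -0.331  0.11 ] [ 0.45  -0.467  0.012] [ 0.721 -0.223  0.183]
top board 0.88 [356. 202.] 4543 [ 0.578 -0.34   0.134] [ 0.481 -0.446  0.08 ] [ 0.685 -0.239  0.181]
top top_stop 0.71 [354. 148.] 332 [ 0.718 -0.337  0.172] [ 0.696 -0.365  0.054] [ 0.738 -0.301  0.224]
top green_vial 0.62 [319. 195.] 30 [ 0.608 -0.255  0.061] [ 0.478 -0.323  0.024] [ 0.615 -0.25   0.074]
top agar_dish 0.74 [163. 276.] 755 [0.373 0.219 0.015] [0.332 0.18  0.   ] [0.412 0.26  0.02 ]
top tape_roll 0.77 [197. 191.] 512 [0.618 0.113 0.025] [0.584 0.077 0.018] [0.647 0.157 0.033]
```

```bash
python3 - <<'E'
from h import *
a=cv2.imread("pics/scene.png")[80:280,210:420]; b=cv2.imread("pics/top.png")[80:300,250:460]
cv2.imwrite("pics/a2.png",np.hstack([cv2.resize(a,(400,400)),cv2.resize(b,(400,400))]))
p=capture("top")
m=np.zeros((420,560),bool); m[80:320,250:460]=1
q=pts(p,m); r=masks_of("board",p)[0]["region"]; q=pts(p,r)
# plane fit by ransac on board
rng=np.random.default_rng(0);best=0
for _ in range(500):
    s=q[rng.choice(len(q),3,False)]; n=np.cross(s[1]-s[0],s[2]-s[0]); n/=np.linalg.norm(n)+1e-12
    i=abs((q-s[0])@n)<.003
    if i.sum()>best: best=i.sum(); I=i
c=q[I].mean(0); n=np.linalg.svd(q[I]-c,full_matrices=False)[2][2]; n*=np.sign(n[2])
print(best,len(q),c,n,"tilt",np.degrees(np.arccos(n[2])),"az of stand x",np.degrees(np.arctan2(n[1],n[0])))
rr=cv2.minAreaRect((q[:,:2]*1000).astype(np.float32)); print(rr,cv2.boxPoints(rr))
E
```

```text
2792 4451 [ 0.57745693 -0.34010257  0.12780798] [ 0.20856061 -0.39102095  0.89644023] tilt 26.30597351275229 az of stand x -61.92567556386604
((592.4347534179688, -335.0235595703125), (267.40570068359375, 240.64102172851562), 28.139490127563477) [[ 417.78976 -291.9816 ]
 [ 531.2809  -504.17935]
 [ 767.0797  -378.06552]
 [ 653.5886  -165.86777]]
```

View pics/a2.png

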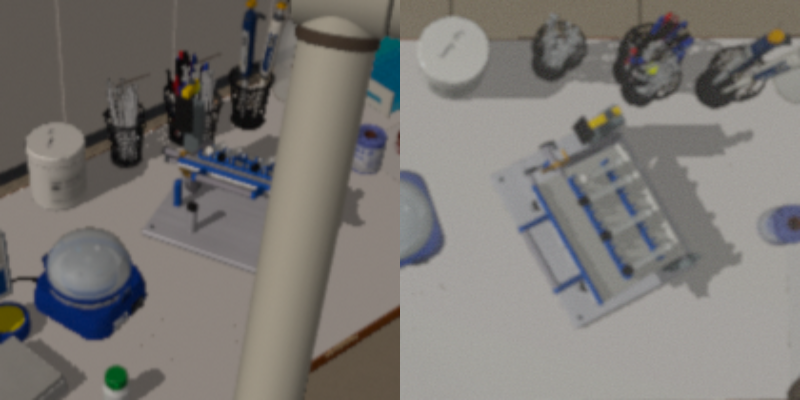

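The top view shows the board tilted at about 26°, its hinge on the right. The bar runs between two blue arms, centred near top pixel (322, 223). I'll locate it now.

```bash
python3 - <<'E'
from h import *
p=capture("top")
az=np.radians(-62); u=np.array([np.cos(az),np.sin(az),0]); v=np.array([-u[1],u[0],0])
m=np.zeros((420,560),bool); m[190:260,295:365]=1
q=pts(p,m); q=q[(q[:,2]>.12)&(q[:,2]<.22)]
S=q@u; Y=q@v; print(len(q))
for y in np.arange(Y.min(),Y.max(),.01):
    i=(Y>=y)&(Y<y+.01)
    if i.sum()>2:
        k=np.argmin(S[i]); o=np.argsort(S[i])[:6]; print(round(y,3),i.sum(),np.round(S[i][o],3),np.round(q[i][o,2],3))
d=np.array([(322-p["cx"])/p["fx"],(223-p["cy"])/p["fy"],1])@p["R"]; o=-p["R"].T@p["t"]
print(o+d*(.177-o[2])/d[2],p["fx"],o)
E
```

```text
1735
0.247 53 [0.501 0.501 0.501 0.502 0.502 0.503] [0.155 0.157 0.159 0.165 0.16  0.161]
0.257 59 [0.5   0.501 0.501 0.502 0.503 0.503] [0.154 0.157 0.161 0.159 0.162 0.161]
0.267 70 [0.501 0.501 0.501 0.501 0.502 0.502] [0.157 0.155 0.16  0.157 0.162 0.167]
0.277 77 [0.501 0.501 0.501 0.503 0.503 0.504] [0.156 0.162 0.16  0.164 0.157 0.162]
0.287 109 [0.455 0.456 0.458 0.459 0.46  0.463] [0.183 0.186 0.184 0.185 0.186 0.183]
0.297 136 [0.454 0.455 0.456 0.456 0.457 0.457] [0.18  0.18  0.183 0.184 0.185 0.182]
0.307 117 [0.455 0.455 0.456 0.456 0.457 0.457] [0.178 0.18  0.18  0.186 0.179 0.186]
0.317 117 [0.455 0.455 0.456 0.457 0.458 0.458] [0.178 0.183 0.182 0.181 0.183 0.185]
0.327 130 [0.455 0.455 0.456 0.457 0.457 0.457] [0.182 0.178 0.181 0.179 0.183 0.184]
0.337 129 [0.456 0.456 0.457 0.457 0.457 0.459] [0.176 0.176 0.18  0.186 0.184 0.183]
0.347 123 [0.455 0.455 0.456 0.457 0.457 0.458] [0.182 0.177 0.179 0.184 0.183 0.182]
0.357 126 [0.455 0.456 0.456 0.456 0.457 0.458] [0.178 0.179 0.179 0.18  0.182 0.181]
0.367 122 [0.456 0.457 0.457 0.458 0.459 0.459] [0.181 0.181 0.18  0.183 0.183 0.183]
0.377 116 [0.455 0.456 0.456 0.457 0.457 0.458] [0.177 0.18  0.182 0.181 0.182 0.184]
0.387 121 [0.455 0.456 0.456 0.456 0.457 0.458] [0.178 0.176 0.183 0.18  0.186 0.189]
0.397 89 [0.455 0.456 0.457 0.459 0.459 0.461] [0.177 0.179 0.184 0.182 0.188 0.186]
0.407 33 [0.501 0.501 0.502 0.503 0.503 0.503] [0.159 0.158 0.16  0.155 0.162 0.158]
0.417 8 [0.501 0.501 0.502 0.503 0.504 0.505] [0.154 0.16  0.16  0.163 0.166 0.164]
[ 0.51902641 -0.24063728  0.177     ] 416.55276760587975 [ 0.48925719 -0.0964559   1.27173012]
```

>>> {"api": "drive_tool", "payload": {"rows": [[35, 20, 30, 30, 0, 0, 0.06], [35, 30, 30, 30, 0, 0, 0.06], [35, 30, 35, 0, 0, 0, 0.015], [35, 30, 35, 0, 0, 0, 0], [35, 30, 30, 0, 0, 0, 0]]}}

```text
time_s: 1.67
tcp_pos: [0.3427, -0.4413, 0.2931]
ee_rot: [[-0.883, -0.469, 0.001], [-0.469, 0.883, -0.001], [-0.001, -0.001, -1.0]]
wrist_force: [0.1, -1.2, -1.2]
gripper_width: 0.71
gripper_force: 0.0
```

>>> {"api": "drive_tool", "payload": {"rows": [[35, 26, 28, 0, 0, 0, 0], [35, 26, 28, 0, 0, 0, 0], [35, 26, 28, 0, 0, 0, 0], [35, 26, 28, 0, 0, 0, 0], [35, 26, 28, 0, 0, 0, 0]]}}

```text
time_s: 2.08
tcp_pos: [0.473, -0.3012, 0.2926]
ee_rot: [[-0.883, -0.47, 0.001], [-0.47, 0.883, -0.0], [-0.0, -0.0, -1.0]]
wrist_force: [1.3, -1.2, 0.1]
gripper_width: 0.378
gripper_force: 0.0
```

>>> {"api": "drive_tool", "payload": {"rows": [[35, 24, 28, 0, 0, 0, 0], [35, 18, 20, 0, 0, 0, 0], [35, 0, 0, 0, 0, 0, 0], [35, 0, 0, 0, 0, 0, 0]]}}

```text
time_s: 2.42
tcp_pos: [0.5148, -0.2537, 0.292]
ee_rot: [[-0.882, -0.472, -0.001], [-0.472, 0.882, 0.0], [0.0, 0.0, -1.0]]
wrist_force: [-0.8, -0.6, 0.7]
gripper_width: 0.35
gripper_force: 0.0
```

```bash
python3 - <<'E'
from h import *
s=sense(); p=capture("wrist"); cv2.imwrite("pics/w1.png",p["frame"][:,:,::-1])
print(s["tcp_pos"],s["gripper_width"],s["wrist_force"],p["T_tool_cam"])
c=pts(p,np.ones((420,560),bool)); T=p["T_tool_cam"]; t=c@T[:3,:3].T+T[:3,3]
q=t@s["ee_rot"].T+s["tcp_pos"]
az=np.radians(-62); u=np.array([np.cos(az),np.sin(az),0]); v=np.array([-u[1],u[0],0])
S=q@u;Y=q@v
i=(q[:,2]>.12)&(q[:,2]<.21)&(abs(S-.461)<.02)&(abs(Y-.346)<.08)
for y in np.arange(.27,.43,.01):
    k=i&(Y>=y)&(Y<y+.01)
    if k.sum()>5: print(round(y,2),k.sum(),np.round(np.percentile(S[k],[3,50,97]),4),np.round(np.percentile(q[k,2],[50,95]),4))
E
```

```text
[ 0.51482857 -0.25369145  0.29199855] 0.3498188153692294 [-0.84052484 -0.61585336  0.65938528] [[ 1.88064134e-05 -9.69944831e-01 -2.43324937e-01  6.57955962e-02]
 [ 9.99999996e-01  3.95146188e-05 -8.02243580e-05  2.60745603e-04]
 [ 8.74280935e-05 -2.43324935e-01  9.69944827e-01 -1.44196039e-01]
 [ 0.00000000e+00  0.00000000e+00  0.00000000e+00  1.00000000e+00]]
0.29 326 [0.4547 0.4669 0.4794] [0.1807 0.1855]
0.3 168 [0.4546 0.4608 0.4777] [0.1834 0.1853]
0.31 144 [0.4544 0.4599 0.4651] [0.1837 0.1853]
0.32 152 [0.4543 0.4606 0.466 ] [0.1835 0.185 ]
0.33 148 [0.4541 0.4601 0.4659] [0.1835 0.1849]
0.34 138 [0.455  0.4605 0.4659] [0.1836 0.1851]
0.35 137 [0.4549 0.4604 0.4659] [0.1836 0.185 ]
0.36 133 [0.4547 0.4604 0.4659] [0.1836 0.1851]
0.37 71 [0.4545 0.4603 0.4658] [0.1833 0.1849]
```

View pics/w1.png

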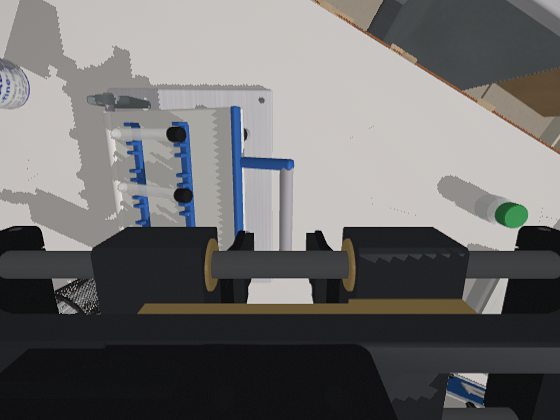

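The wrist picture shows the steel bar (columns 279–292) running down between the two fingers (columns about 245 and 318). One blue arm is at row 163, and the gap left of the bar is free for the finger.

>>> {"api": "drive_tool", "payload": {"rows": [[35, 6, 9, -20, 0, 0, 0], [35, 0, 0, -25, 0, 0, 0], [35, 0, 0, -20, 0, 0, 0], [35, 0, 0, 0, 0, 0, 0]]}}

```text
time_s: 2.8
tcp_pos: [0.5167, -0.246, 0.2229]
ee_rot: [[-0.884, -0.467, -0.009], [-0.467, 0.884, 0.003], [0.006, 0.007, -1.0]]
wrist_force: [-0.6, -0.3, -0.5]
gripper_width: 0.351
gripper_force: 0.0
```

>>> {"api": "drive_tool", "payload": {"rows": [[35, 0, 0, -20, 0, 0, 0], [35, 0, 0, -20, 0, 0, 0], [35, 0, 0, -4, 0, 0, 0], [35, 0, 0, 0, 0, 0, 0], [35, 0, 0, 0, 0, 0, 0]]}}

```text
time_s: 3.22
tcp_pos: [0.5206, -0.2467, 0.1848]
ee_rot: [[-0.883, -0.469, 0.002], [-0.469, 0.883, -0.001], [-0.001, -0.002, -1.0]]
wrist_force: [0.3, 0.1, 1.0]
gripper_width: 0.345
gripper_force: 0.0
```

>>> {"api": "drive_tool", "payload": {"rows": [[0, 0, 0, 0, 0, 0, 0], [0, 0, 0, 0, 0, 0, 0], [0, 0, 0, 0, 0, 0, 0], [0, 0, 0, 0, 0, 0, 0], [0, 0, 0, 0, 0, 0, 0]]}}

```text
time_s: 3.63
tcp_pos: [0.5198, -0.2449, 0.1838]
ee_rot: [[-0.883, -0.469, -0.0], [-0.469, 0.883, 0.002], [-0.0, 0.002, -1.0]]
wrist_force: [-0.5, 5.4, 2.4]
gripper_width: 0.128
gripper_force: 30.0
```

```bash
cat >> h.py <<'E'
U=np.array([.4695,-.8829,0])
def bar(d): a=np.radians(d); return (.6667-.23*np.cos(a))*U*1000+np.array([0,0,75+230*np.sin(a)])
E
python3 - <<'E'
from h import *
for a in range(0,66,2): print(a,np.round(bar(a+2)-bar(a),1).tolist())
for d in (26,26.5,27): print(np.round(bar(d)+.346*1000*np.array([.8829,.4695,0]),1))
E
```

```text
0 [0.1, -0.1, 8.0]
2 [0.2, -0.4, 8.0]
4 [0.3, -0.6, 8.0]
6 [0.5, -0.9, 8.0]
8 [0.6, -1.1, 7.9]
10 [0.7, -1.4, 7.9]
12 [0.8, -1.6, 7.8]
14 [1.0, -1.8, 7.8]
16 [1.1, -2.1, 7.7]
18 [1.2, -2.3, 7.6]
20 [1.4, -2.5, 7.5]
22 [1.5, -2.8, 7.4]
24 [1.6, -3.0, 7.3]
26 [1.7, -3.2, 7.2]
28 [1.8, -3.4, 7.0]
30 [1.9, -3.7, 6.9]
32 [2.1, -3.9, 6.7]
34 [2.2, -4.1, 6.6]
36 [2.3, -4.3, 6.4]
38 [2.4, -4.5, 6.2]
40 [2.5, -4.7, 6.1]
42 [2.6, -4.8, 5.9]
44 [2.7, -5.0, 5.7]
46 [2.8, -5.2, 5.5]
48 [2.8, -5.3, 5.3]
50 [2.9, -5.5, 5.1]
52 [3.0, -5.7, 4.8]
54 [3.1, -5.8, 4.6]
56 [3.2, -5.9, 4.4]
58 [3.2, -6.1, 4.1]
60 [3.3, -6.2, 3.9]
62 [3.4, -6.3, 3.6]
64 [3.4, -6.4, 3.4]
[ 521.4 -243.7  175.8]
[ 521.9 -244.5  177.6]
[ 522.3 -245.2  179.4]
```

>>> {"api": "drive_tool", "payload": {"rows": [[0, 1.7, -3.2, 7.1, 0, 0, 0], [0, 1.8, -3.4, 7, 0, 0, 0], [0, 1.9, -3.6, 6.9, 0, 0, 0], [0, 2.0, -3.9, 6.7, 0, 0, 0], [0, 2.2, -4.1, 6.6, 0, 0, 0]]}}

```text
time_s: 4.05
tcp_pos: [0.5284, -0.2614, 0.2156]
ee_rot: [[-0.883, -0.469, -0.005], [-0.469, 0.883, 0.006], [0.001, 0.007, -1.0]]
wrist_force: [-0.1, 6.9, -3.5]
gripper_width: 0.131
gripper_force: 30.0
```

>>> {"api": "drive_tool", "payload": {"rows": [[0, 1.3, -2.2, 4.8, 0, 0, 0], [0, 1.8, -2.8, 4.8, 0, 0, 0], [0, 1.8, -3.3, 4.7, 0, 0, 0], [0, 0, 0, 0, 0, 0, 0]]}}

```text
time_s: 4.38
tcp_pos: [0.5346, -0.2729, 0.2329]
ee_rot: [[-0.883, -0.469, -0.0], [-0.469, 0.883, -0.001], [0.0, -0.001, -1.0]]
wrist_force: [-1.3, 4.5, -0.7]
gripper_width: 0.128
gripper_force: 30.0
```

>>> {"api": "drive_tool", "payload": {"rows": [[0, 1.3, -2.3, 3.0, 0, 0, 0], [0, 1.3, -2.4, 3.0, 0, 0, 0], [0, 0, 0, 0, 0, 0, 0]]}}

```text
time_s: 4.63
tcp_pos: [0.537, -0.2774, 0.2388]
ee_rot: [[-0.883, -0.469, -0.0], [-0.469, 0.883, -0.0], [0.0, -0.0, -1.0]]
wrist_force: [-2.1, 4.5, 1.8]
gripper_width: 0.126
gripper_force: 30.0
```

>>> {"api": "drive_tool", "payload": {"rows": [[0, 1.3, -2.4, 2.9, 0, 0, 0], [0, 1.3, -2.5, 2.9, 0, 0, 0], [0, 0, 0, 0, 0, 0, 0]]}}

```text
time_s: 4.88
tcp_pos: [0.5395, -0.2822, 0.2446]
ee_rot: [[-0.883, -0.47, -0.0], [-0.47, 0.883, -0.0], [0.0, -0.0, -1.0]]
wrist_force: [-3.1, 5.1, 2.6]
gripper_width: 0.124
gripper_force: 30.0
```

>>> {"api": "drive_tool", "payload": {"rows": [[0, 1.0, -1.8, 3.5, 0, 0, 0], [0, 1.0, -1.8, 3.4, 0, 0, 0], [0, 0, 0, 0, 0, 0, 0]]}}

```text
time_s: 5.13
tcp_pos: [0.5415, -0.2859, 0.2492]
ee_rot: [[-0.883, -0.469, -0.002], [-0.469, 0.883, 0.001], [0.001, 0.001, -1.0]]
wrist_force: [-0.7, 0.0, -8.3]
gripper_width: 0.122
gripper_force: 30.0
```

>>> {"api": "drive_tool", "payload": {"rows": [[0, 1.4, -2.6, 2.7, 0, 0, 0], [0, 1.4, -2.6, 2.7, 0, 0, 0], [0, 0, 0, 0, 0, 0, 0]]}}

```text
time_s: 5.38
tcp_pos: [0.5445, -0.2915, 0.2553]
ee_rot: [[-0.883, -0.469, -0.002], [-0.469, 0.883, -0.001], [0.002, 0.0, -1.0]]
wrist_force: [-0.2, -2.0, -10.0]
gripper_width: 0.127
gripper_force: 30.0
```

>>> {"api": "drive_tool", "payload": {"rows": [[0, 1.6, -3.1, 2.2, 0, 0, 0], [0, 1.5, -2.9, 2.3, 0, 0, 0], [0, 0, 0, 0, 0, 0, 0]]}}

```text
time_s: 5.63
tcp_pos: [0.5482, -0.2984, 0.2622]
ee_rot: [[-0.883, -0.469, 0.002], [-0.469, 0.883, -0.003], [-0.0, -0.004, -1.0]]
wrist_force: [-2.3, -2.3, -5.4]
gripper_width: 0.125
gripper_force: 30.0
```

>>> {"api": "drive_tool", "payload": {"rows": [[0, 1.4, -2.7, 2.6, 0, 0, 0], [0, 0, 0, 0, 0, 0, 0]]}}

```text
time_s: 5.8
tcp_pos: [0.5494, -0.3007, 0.2643]
ee_rot: [[-0.883, -0.469, 0.001], [-0.469, 0.883, -0.002], [-0.0, -0.002, -1.0]]
wrist_force: [-2.2, -2.8, -4.7]
gripper_width: 0.124
gripper_force: 30.0
```

>>> {"api": "drive_tool", "payload": {"rows": [[0, 1.5, -2.8, 2.4, 0, 0, 0], [0, 0, 0, 0, 0, 0, 0]]}}

```text
time_s: 5.97
tcp_pos: [0.5506, -0.3029, 0.2663]
ee_rot: [[-0.883, -0.469, 0.0], [-0.469, 0.883, -0.001], [0.0, -0.001, -1.0]]
wrist_force: [-3.3, -3.0, -4.2]
gripper_width: 0.126
gripper_force: 30.0
```

>>> {"api": "drive_tool", "payload": {"rows": [[0, 0.7, -1.4, 1.2, 0, 0, 0], [0, 0, 0, 0, 0, 0, 0]]}}

```text
time_s: 6.13
tcp_pos: [0.5511, -0.3039, 0.2672]
ee_rot: [[-0.883, -0.47, -0.0], [-0.47, 0.883, -0.0], [0.0, -0.0, -1.0]]
wrist_force: [-4.4, -1.9, -2.8]
gripper_width: 0.125
gripper_force: 30.0
```

>>> {"api": "drive_tool", "payload": {"rows": [[0, 0.2, -2.2, 1.5, 0, 0, 0], [0, 0.2, -1.6, 1.2, 0, 0, 0], [0, 0, 0, 0, 0, 0, 0]]}}

```text
time_s: 6.38
tcp_pos: [0.5518, -0.3057, 0.2687]
ee_rot: [[-0.883, -0.47, -0.0], [-0.47, 0.883, 0.004], [-0.001, 0.003, -1.0]]
wrist_force: [-2.7, 4.9, -4.3]
gripper_width: 0.124
gripper_force: 30.0
```

>>> {"api": "drive_tool", "payload": {"rows": [[0, 0.6, -1.2, 1.1, 0, 0, 0], [0, 0, 0, 0, 0, 0, 0]]}}

```text
time_s: 6.55
tcp_pos: [0.552, -0.306, 0.269]
ee_rot: [[-0.883, -0.47, -0.002], [-0.47, 0.883, 0.005], [-0.0, 0.006, -1.0]]
wrist_force: [-3.0, 6.8, -5.5]
gripper_width: 0.121
gripper_force: 30.0
```

>>> {"api": "drive_tool", "payload": {"rows": [[0, -3, 5.7, -4.8, 0, 0, 0], [0, -2.9, 5.5, -5.1, 0, 0, 0], [0, -2.8, 5.3, -5.3, 0, 0, 0], [0, -2.8, 5.2, -5.5, 0, 0, 0], [0, -2.7, 5, -5.7, 0, 0, 0]]}}

```text
time_s: 6.97
tcp_pos: [0.5393, -0.2818, 0.2451]
ee_rot: [[-0.883, -0.47, 0.005], [-0.47, 0.883, -0.002], [-0.004, -0.004, -1.0]]
wrist_force: [1.9, 0.2, -0.6]
gripper_width: 0.129
gripper_force: 30.0
```

>>> {"api": "drive_tool", "payload": {"rows": [[0, -2.6, 4.8, -5.9, 0, 0, 0], [0, -2.5, 4.7, -6.1, 0, 0, 0], [0, -2.4, 4.5, -6.2, 0, 0, 0], [0, 0, 0, 0, 0, 0, 0]]}}

```text
time_s: 7.3
tcp_pos: [0.531, -0.2663, 0.2245]
ee_rot: [[-0.883, -0.47, 0.002], [-0.47, 0.883, 0.002], [-0.002, 0.001, -1.0]]
wrist_force: [4.1, 2.6, -0.9]
gripper_width: 0.126
gripper_force: 30.0
```

>>> {"api": "drive_tool", "payload": {"rows": [[0, -1.8, 4.4, -6.5, 0, 0, 0], [0, -1.7, 4.2, -6.7, 0, 0, 0], [0, -2, 3.8, -6.8, 0, 0, 0], [0, -1.9, 3.6, -6.9, 0, 0, 0], [0, -1.8, 3.4, -7.1, 0, 0, 0]]}}

```text
time_s: 7.72
tcp_pos: [0.5212, -0.2477, 0.1911]
ee_rot: [[-0.883, -0.47, 0.0], [-0.47, 0.883, 0.001], [-0.0, 0.0, -1.0]]
wrist_force: [3.1, 4.2, 1.5]
gripper_width: 0.13
gripper_force: 30.0
```

>>> {"api": "drive_tool", "payload": {"rows": [[0, -1.7, 3.1, -7.2, 0, 0, 0], [0, -1.6, 2.9, -7.3, 0, 0, 0], [0, -1.4, 2.7, -7.4, 0, 0, 0], [0, -1.3, 2.5, -7.5, 0, 0, 0], [0, 0, 0, 0, 0, 0, 0]]}}

```text
time_s: 8.13
tcp_pos: [0.515, -0.2359, 0.1603]
ee_rot: [[-0.883, -0.47, -0.001], [-0.47, 0.883, 0.002], [-0.0, 0.002, -1.0]]
wrist_force: [3.0, 6.2, -0.1]
gripper_width: 0.124
gripper_force: 30.0
```

>>> {"api": "drive_tool", "payload": {"rows": [[0, -0.9, 3.8, -7.6, 0, 0, 0], [0, -0.9, 2.6, -7.7, 0, 0, 0], [0, -1.1, 2, -7.7, 0, 0, 0], [0, -0.9, 1.8, -7.8, 0, 0, 0], [0, 0, 0, 0, 0, 0, 0]]}}

```text
time_s: 8.55
tcp_pos: [0.5109, -0.2277, 0.1294]
ee_rot: [[-0.883, -0.469, -0.002], [-0.469, 0.883, -0.001], [0.002, 0.0, -1.0]]
wrist_force: [1.8, -5.3, -2.9]
gripper_width: 0.128
gripper_force: 30.0
```

>>> {"api": "drive_tool", "payload": {"rows": [[0, -0.8, 1.5, -7.8, 0, 0, 0], [0, -0.6, 1.2, -7.9, 0, 0, 0], [0, 0, 0, 0, 0, 0, 0]]}}

```text
time_s: 8.8
tcp_pos: [0.5097, -0.2252, 0.114]
ee_rot: [[-0.883, -0.469, -0.001], [-0.469, 0.883, -0.001], [0.001, -0.0, -1.0]]
wrist_force: [1.8, -6.3, -2.6]
gripper_width: 0.126
gripper_force: 30.0
```

>>> {"api": "drive_tool", "payload": {"rows": [[0, 0.2, -0.5, -4, 0, 0, 0], [0, 0, 0, -4, 0, 0, 0], [0, 0, 0, 0, 0, 0, 0]]}}

```text
time_s: 9.05
tcp_pos: [0.5093, -0.2245, 0.1065]
ee_rot: [[-0.883, -0.469, -0.003], [-0.469, 0.883, 0.001], [0.002, 0.002, -1.0]]
wrist_force: [-0.1, -1.1, -1.7]
gripper_width: 0.123
gripper_force: 30.0
```

>>> {"api": "drive_tool", "payload": {"rows": [[0, -0.1, 0.3, -4, 0, 0, 0], [0, 0, 0, 0, 0, 0, 0]]}}

```text
time_s: 9.22
tcp_pos: [0.5092, -0.2243, 0.1038]
ee_rot: [[-0.883, -0.47, -0.003], [-0.47, 0.883, 0.0], [0.002, 0.002, -1.0]]
wrist_force: [-3.9, 1.8, 5.3]
gripper_width: 0.126
gripper_force: 30.0
```

>>> {"api": "drive_tool", "payload": {"rows": [[0, -0.1, 0.3, -4, 0, 0, 0], [0, 0, 0, 0, 0, 0, 0]]}}

```text
time_s: 9.38
tcp_pos: [0.5091, -0.2241, 0.1009]
ee_rot: [[-0.883, -0.47, -0.002], [-0.47, 0.883, -0.0], [0.002, 0.001, -1.0]]
wrist_force: [-5.4, 2.4, 11.8]
gripper_width: 0.121
gripper_force: 30.0
```

>>> {"api": "drive_tool", "payload": {"rows": [[0, -0.3, 0.2, -3, 0, 0, 0], [0, 0, 0, 0, 0, 0, 0]]}}

```text
time_s: 9.55
tcp_pos: [0.5089, -0.224, 0.0987]
ee_rot: [[-0.882, -0.47, -0.002], [-0.47, 0.882, -0.0], [0.002, 0.001, -1.0]]
wrist_force: [-5.4, 1.8, 14.6]
gripper_width: 0.129
gripper_force: 30.0
```

>>> {"api": "drive_tool", "payload": {"rows": [[0, -0.3, 0.2, -3, 0, 0, 0], [0, 0, 0, 0, 0, 0, 0]]}}

```text
time_s: 9.72
tcp_pos: [0.509, -0.2237, 0.095]
ee_rot: [[-0.883, -0.47, -0.0], [-0.47, 0.883, -0.0], [0.0, 0.0, -1.0]]
wrist_force: [-1.9, -0.0, 1.5]
gripper_width: 0.125
gripper_force: 30.0
```

>>> {"api": "drive_tool", "payload": {"rows": [[0, 0, 0, -3, 0, 0, 0], [0, 0, 0, 0, 0, 0, 0]]}}

```text
time_s: 9.88
tcp_pos: [0.5088, -0.2235, 0.09]
ee_rot: [[-0.883, -0.469, -0.001], [-0.469, 0.883, 0.001], [0.001, 0.001, -1.0]]
wrist_force: [-0.4, 0.5, -0.8]
gripper_width: 0.126
gripper_force: 30.0
```

>>> {"api": "drive_tool", "payload": {"rows": [[0, 0, 0, -3, 0, 0, 0], [0, 0, 0, 0, 0, 0, 0]]}}

```text
time_s: 10.05
tcp_pos: [0.5088, -0.2235, 0.0867]
ee_rot: [[-0.883, -0.469, -0.002], [-0.469, 0.883, 0.001], [0.001, 0.002, -1.0]]
wrist_force: [-1.1, 1.3, -1.7]
gripper_width: 0.123
gripper_force: 30.0
```

>>> {"api": "drive_tool", "payload": {"rows": [[0, 0, 0, -2, 0, 0, 0], [0, 0, 0, 0, 0, 0, 0]]}}

```text
time_s: 10.22
tcp_pos: [0.5088, -0.2235, 0.085]
ee_rot: [[-0.883, -0.469, -0.002], [-0.469, 0.883, 0.001], [0.002, 0.002, -1.0]]
wrist_force: [-2.5, 1.7, -2.0]
gripper_width: 0.129
gripper_force: 30.0
```

>>> {"api": "drive_tool", "payload": {"rows": [[0, 0, 0, -2, 0, 0, 0], [0, 0, 0, 0, 0, 0, 0]]}}

```text
time_s: 10.38
tcp_pos: [0.5088, -0.2235, 0.0832]
ee_rot: [[-0.883, -0.469, -0.002], [-0.469, 0.883, 0.001], [0.001, 0.002, -1.0]]
wrist_force: [-2.8, 4.2, -1.3]
gripper_width: 0.127
gripper_force: 30.0
```

>>> {"api": "drive_tool", "payload": {"rows": [[0, 0, 0, -2, 0, 0, 0], [0, 0, 0, 0, 0, 0, 0]]}}

```text
time_s: 10.55
tcp_pos: [0.5088, -0.2235, 0.0823]
ee_rot: [[-0.883, -0.47, -0.002], [-0.47, 0.883, 0.001], [0.001, 0.001, -1.0]]
wrist_force: [-4.5, 5.1, 4.1]
gripper_width: 0.126
gripper_force: 30.0
```

>>> {"api": "drive_tool", "payload": {"rows": [[0, 0, 0, -2, 0, 0, 0], [0, 0, 0, 0, 0, 0, 0]]}}

```text
time_s: 10.72
tcp_pos: [0.5089, -0.2235, 0.0821]
ee_rot: [[-0.883, -0.47, -0.002], [-0.47, 0.883, 0.0], [0.001, 0.001, -1.0]]
wrist_force: [-7.0, 6.7, 13.5]
gripper_width: 0.124
gripper_force: 30.0
```

>>> {"api": "drive_tool", "payload": {"rows": [[0, 0, 0, 0, 0, 0, 0], [0, -1.0, 1.0, 4, 0, 0, 0], [0, 0.1, -0.1, 8, 0, 0, 0], [0, 0.2, -0.4, 8, 0, 0, 0], [0, 0.3, -0.6, 8, 0, 0, 0]]}}

```text
time_s: 11.13
tcp_pos: [0.5094, -0.2246, 0.1079]
ee_rot: [[-0.883, -0.469, 0.0], [-0.469, 0.883, -0.0], [0.0, -0.0, -1.0]]
wrist_force: [2.0, -4.8, -8.2]
gripper_width: 0.127
gripper_force: 30.0
```

>>> {"api": "drive_tool", "payload": {"rows": [[0, 0.5, -0.9, 8, 0, 0, 0], [0, 0.6, -1.1, 8, 0, 0, 0], [0, 0.7, -1.4, 8, 0, 0, 0], [0, 0, 0, 0, 0, 0, 0]]}}

```text
time_s: 11.47
tcp_pos: [0.5113, -0.2283, 0.1337]
ee_rot: [[-0.883, -0.469, 0.001], [-0.469, 0.883, -0.001], [-0.0, -0.002, -1.0]]
wrist_force: [-1.1, -5.1, -3.0]
gripper_width: 0.131
gripper_force: 30.0
```

>>> {"api": "drive_tool", "payload": {"rows": [[0, 0.6, -1.3, 4, 0, 0, 0], [0, 0.6, -1.2, 4, 0, 0, 0], [0, 0.5, -0.9, 4, 0, 0, 0], [0, 0, 0, 0, 0, 0, 0]]}}

```text
time_s: 11.8
tcp_pos: [0.5125, -0.2307, 0.1445]
ee_rot: [[-0.883, -0.47, -0.0], [-0.47, 0.883, 0.0], [0.0, 0.0, -1.0]]
wrist_force: [-1.5, -1.2, -2.2]
gripper_width: 0.126
gripper_force: 30.0
```

>>> {"api": "drive_tool", "payload": {"rows": [[0, -0.3, 0.5, -2, 0, 0, 0], [0, -0.3, 0.5, -2, 0, 0, 0], [0, 0, 0, 0, 0, 0, 0]]}}

```text
time_s: 12.05
tcp_pos: [0.512, -0.2298, 0.1404]
ee_rot: [[-0.883, -0.47, -0.0], [-0.47, 0.883, -0.0], [0.0, -0.0, -1.0]]
wrist_force: [-1.7, -0.7, 1.6]
gripper_width: 0.129
gripper_force: 30.0
```

>>> {"api": "drive_tool", "payload": {"rows": [[0, -0.2, 0.4, -2, 0, 0, 0], [0, -0.1, 0.2, -1, 0, 0, 0], [0, 0, 0, 0, 0, 0, 0]]}}

```text
time_s: 12.3
tcp_pos: [0.5117, -0.2293, 0.1384]
ee_rot: [[-0.882, -0.47, 0.0], [-0.47, 0.882, -0.001], [0.0, -0.001, -1.0]]
wrist_force: [-5.0, 0.4, 6.9]
gripper_width: 0.126
gripper_force: 30.0
```

>>> {"api": "drive_tool", "payload": {"rows": [[0, 0, 0, 1, 0, 0, 0], [25, 0, 0, 0, 0, 0, 0], [35, 0, 0, 0, 0, 0, 0], [35, 0, 0, 0, 0, 0, 0], [35, 0, 0, 0, 0, 0, 0]]}}

```text
time_s: 12.72
tcp_pos: [0.5124, -0.229, 0.1378]
ee_rot: [[-0.883, -0.47, 0.001], [-0.47, 0.883, 0.0], [-0.001, -0.001, -1.0]]
wrist_force: [-0.2, -0.8, -0.3]
gripper_width: 0.314
gripper_force: 0.0
```

>>> {"api": "drive_tool", "payload": {"rows": [[35, 0, 0, 10, 0, 0, 0], [35, 0, 0, 20, 0, 0, 0], [35, 0, 0, 25, 0, 0, 0], [35, 0, 0, 30, 0, 0, 0], [35, 0, 0, 30, 0, 0, 0]]}}

```text
time_s: 13.13
tcp_pos: [0.5117, -0.2291, 0.2546]
ee_rot: [[-0.883, -0.47, -0.0], [-0.47, 0.883, -0.0], [0.0, -0.0, -1.0]]
wrist_force: [0.8, -0.5, 0.5]
gripper_width: 0.347
gripper_force: 0.0
```

>>> {"api": "drive_tool", "payload": {"rows": [[35, -20, 25, 20, 0, 0, 0], [35, -20, 30, 0, 0, 0, 0], [35, -20, 30, 0, 0, 0, 0], [35, 0, 0, 0, 0, 0, 0], [35, 0, 0, 0, 0, 0, 0]]}}

```text
time_s: 13.55
tcp_pos: [0.4514, -0.1432, 0.2744]
ee_rot: [[-0.882, -0.472, 0.003], [-0.472, 0.882, -0.0], [-0.003, -0.001, -1.0]]
wrist_force: [0.2, -0.3, -0.0]
gripper_width: 0.349
gripper_force: 0.0
```

```bash
python3 - <<'E'
from h import *
s=sense(); print(s["tcp_pos"],s["wrist_force"],s["joint_velocities"].round(2))
p=capture("top"); cv2.imwrite("pics/t2.png",cv2.resize(p["frame"][80:300,230:460,::-1],(575,550)))
q=pts(p,masks_of("board",p)[0]["region"]); q=q[(q[:,2]>.06)&(q[:,2]<.2)]
rng=np.random.default_rng(0);best=0
for _ in range(500):
    a=q[rng.choice(len(q),3,False)]; n=np.cross(a[1]-a[0],a[2]-a[0]); n/=np.linalg.norm(n)+1e-12
    i=abs((q-a[0])@n)<.003
    if i.sum()>best: best=i.sum(); I=i
n=np.linalg.svd(q[I]-q[I].mean(0),full_matrices=False)[2][2]; print(best,np.degrees(np.arccos(abs(n[2]))))
b=q[abs(q@U-(.6667-.23*np.cos(np.radians(14))))<.004]; print(len(b),np.median(b[:,2]),"expect bar top",.075+.23*np.sin(np.radians(14.1))+.006)
E
```

```text
[ 0.45138074 -0.14315967  0.27440836] [ 0.20771562 -0.27965594 -0.02741535] [-1.81  2.62  2.27  0.69  0.42  0.36]
2840 14.60623069461934
38 0.13821612726589383 expect bar top 0.13703145271078518
```

View pics/t2.png

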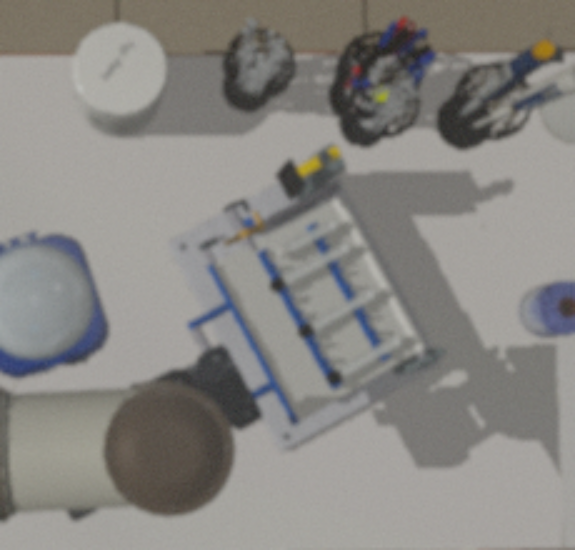

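The picture shows the board tilted at about 14.5° (bar end near (200, 345)) and resting on its own. The gripper is clear at lower left, around (210, 385).

>>> {"api": "drive_tool", "payload": {"rows": [[35, 0, 0, 0, 0, 0, 0], [35, 0, 0, 0, 0, 0, 0], [35, 0, 0, 0, 0, 0, 0]]}}

```text
time_s: 13.9
tcp_pos: [0.4522, -0.1448, 0.2726]
ee_rot: [[-0.883, -0.469, -0.001], [-0.469, 0.883, -0.0], [0.001, 0.0, -1.0]]
wrist_force: [-0.0, 0.2, 0.0]
gripper_width: 0.347
gripper_force: 0.0
```

```bash
python3 -c "
from station import *
print(finish_job())"
```

```text
the job is handed in; nothing more can be done
None
```

The job is handed in (no verdict came back): I lifted the board to the top stop, lowered it and pressed it flat until the pawl snapped in, then raised it to the second notch, where it rests at about 14.5° by camera with the gripper clear.

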